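# Let the walnuts down into the bowl

### The arm

A 7-joint arm with a two-finger parallel gripper is mounted at the origin on the work surface. World frame = base frame: x ahead of the robot, y to its left, z up, the work surface at z = 0. Lengths are in m, angles in rad, forces in N, time in s.
With the tool pointing down it reaches from about 0.425 to 0.925 m from the base axis. Payload 6.8 kg.
Tool frame: the origin (TCP) lies at the very end of the fingers, on their centre line; the grasp point (between the pads) lies grasp_offset behind it (grasp_offset is the distance from the TCP to the grasp point, in m); z points along the fingers, y is the direction in which the jaws open and shut (so a half turn about z gives the same grasp; the last joint's range is limited). The gripper opens to 85 mm and grips with 20 to 120 N. Pads are 22 mm wide; open, the fingers measure 114 mm over their backs; the gripper's body (76 mm by 85 mm) begins 54 mm behind the grasp point. The pads swing forward as they close: fully open they stand 13 mm farther back than shut.
Start: joints at [-1.272, 0.477, 0.022, 1.555, -0.011, 1.109, -0.083], TCP at [0.267, 0.62, 0.2] pointing down, gripper open.
Joint ranges: [-2.96, 2.96], [-0.34, 2.1], [-1.41, 1.46], [0.24, 2.44], [-1.37, 4.51], [0.17, 1.92], [-2.96, 2.96]. Speed limits (rad/s): [2.39, 2.39, 3.14, 3.14, 3.14, 3.14, 3.14].

### API

Orientations are given as a unit quaternion [w, x, y, z].
In Python, from station import * gives the robot as it stands.
- The arm moves only by the shell command python3 -m handwheel 'ROWS' [FORCE]. ROWS is JSON, one flat list of numbers, 7 for each row, row after row: the shift along the world's x, y, z in cm, then the turn, a rotation vector about the world's x, y, z in degrees, then the opening, from 0 (shut) to 1 (fully open). In form: [tx, ty, tz, ax, ay, az, fingers, tx, ty, tz, ax, ay, az, fingers, ...]. A call has 1 to 8 rows; each row is the pose to reach, as a shift and turn from the pose measured when the call began; what a row does not reach only later rows make up. A row lasts 1/12 s, in which the tool goes at most 41.7 mm and 7.16 degrees, less where a joint would pass 70% of its speed; a pose out of reach is approached as far as the arm can. A call with a gripper value outside its range is refused whole. The fingers move at their own pace and stop on an object; FORCE is the grip in N (left out, the last holds). Time passes only in rows, so rows that repeat a pose let the fingers close. It gives the time, the measured TCP pose, the force and the opening at its end, in the units of the state.
- get_obs(): the state, without advancing time (a new reading comes with each control period).
- read_camera(name): name is "side" or "top" or "wrist"; returns the picture (420x560x3 uint8, red, green, blue); there is no depth.
- camera_info(name): a dict with "fx", "fy", "cx", "cy" (pixels), "k1" (the pictures are not rectified: a ray, as slopes to the right and down, at radius r is drawn at 1 + k1 r^2 times it, then the intrinsics apply), "R" (3x3) and "t" (3): a world point X has camera coordinates R X + t; the wrist camera has in their place "mount" (4x4, takes a point from camera to tool coordinates, whose origin is the TCP and whose axes are the flange's). Camera axes: x right, y down, z forward; pixel columns grow to the right and rows downward; lengths in m; the calibration is good to about 2 mm. A picture is of the moment at which its call begins: read the wrist's pose just before it. camera_info takes no time and is no camera call.
- hand_in(): hands the job in, once; it reports no verdict.
The state is a dict: "t": time; "q": joint angles; "joint_vel": joint speeds; "joint_torque": joint torques, N m; "eef_pos": TCP position; "tool_rot": TCP orientation; "contact_force": force on the tool from outside, world axes, zero at the start; "torque": the same for the moment, N m; "gripper_width": opening from 0.0 (shut) to 1.0 (fully open).
Only numpy, scipy, OpenCV 4.12 (cv2) and the standard library are available. Lean on these libraries where they do the work, as an engineer would, in place of code of your own. Each camera call takes 0.05 s, during which the arm holds its last target. There are 200 camera calls.

### The job

Push the large white bowl along the counter, without lifting it, until it stands centred under the open lower end of the walnut chute. Then press the red paddle of the rocker down and keep it down, so that the gate at its other end stays up until all three walnuts have rolled into the bowl, and let go so that the gate shuts. Do not touch the walnuts or the gate, spill no walnut, and leave the other kitchen things where they are.

Things in the scene. Friction and masses are not known exactly. Their poses are not given: they have to be found in the camera images.
- dispenser: Fixed walnut dispenser: dark wooden foot (x +-50, y -70 to +60 mm, 30 mm high) and column with an open white chute sloping 8 degrees down to its -y end. Chute: x +-25, y -130 (open lower end) to +40 mm (closed end), walls 22 mm high, highest edge 133 mm above the counter. A cheek at x = -47, y = 0, 140 mm high, holds the rocker's pivot. Origin: on the counter under its middle; z up.
- chute_lip (a point): Middle of the floor edge at the open lower end of the chute (75 mm above the counter, underside of the floor 68 mm above it). Walnuts leave here along the dispenser's -y and land 15 to 55 mm beyond it.
- bowl_spot (a point): Point on the counter, 30 mm beyond the chute lip (dispenser x = 0, y = -160 mm), above which the bowl's centre should stand. The dispenser's foot stops the bowl about 20 mm past it.
- rocker (a joint): Rocker angle, rad: 0 = gate shut (rest, held by a spring), 0.55 = paddle fully down, gate fully up. Walnuts start to pass at 0.3 to 0.4. Pivot along the dispenser's x at y = 0, 130 mm above the counter; a steel arm runs from it to the paddle (+y) and the gate (-y). Pressing the paddle takes about 2 N at first, 5 N at the stop; let go, it springs back.
- paddle (a point): Red flat paddle at the rocker's +y end, 60 mm along the arm, 50 mm wide, 8 mm thick. Point: middle of its upper face, 166 mm above the counter at rest (dispenser x = -36, y = +140 mm), rising outwards by 0.25 rad; fully pressed it is about 87 mm above the counter, almost straight below, sloping down outwards by 0.3 rad. Nothing stands under it.
- gate (a point): Red gate at the rocker's -y end: a blade 36 mm wide, 4 mm thick, across the chute at dispenser y = -95 mm, lower edge about 5 mm above the chute floor when shut, rising about 55 mm when the paddle is fully down. Point: middle of its lower edge, 85 mm above the counter when shut.
- bowl: Large white bowl, loose, about 0.3 to 0.45 kg, rim radius 80 mm (widest at the rim), 50 mm high. Origin: centre of its underside; z up. It starts about 65 to 110 mm short of its spot, on the dispenser's -y side.
- walnut1: Walnut, brown ball of 34 mm diameter, 15 g, loose in the chute behind the gate (1 is next to the gate, 3 the farthest). Origin: its centre.
- walnut2: Walnut, brown ball of 34 mm diameter, 15 g, loose in the chute behind the gate (1 is next to the gate, 3 the farthest). Origin: its centre.
- walnut3: Walnut, brown ball of 34 mm diameter, 15 g, loose in the chute behind the gate (1 is next to the gate, 3 the farthest). Origin: its centre.
- pasta_jar: bystander, only to be left alone: glass jar with yellow pasta, 90 mm across, 188 mm high. Origin: underside.
- coffee_jar: bystander, only to be left alone: glass jar with dark coffee, 84 mm across, 168 mm high. Origin: underside.
- penne_jar: bystander, only to be left alone: squat glass jar with yellow pasta, 96 mm across, 128 mm high. Origin: underside.
- mug: bystander, only to be left alone: white mug, 80 mm across, 90 mm high, beyond the dispenser. Origin: underside.
- salt_shaker: bystander, only to be left alone: small white salt shaker, 40 mm across, 70 mm high, between the robot and the dispenser. Origin: underside.
- pepper_mill: bystander, only to be left alone: dark wooden pepper mill, 54 mm across, 165 mm high. Origin: underside.
- spoon: bystander, only to be left alone: steel spoon with a wooden handle, lying on the counter. Origin: underside.
- herb_pot: bystander, only to be left alone: green herb in a white pot, 100 mm across, about 130 mm high. Origin: underside.

How it is judged:
By the outcome, as a careful person would: the job done as asked, in the order asked, and still so for the second after the job is handed in, with the robot touching nothing.
It also fails if it takes over 54 s, if anything falls off the work surface, if the arm or the gripper's body presses on something with over 40 N, if the wrist force passes 120 N, or if a joint passes its speed limit or range.

## Working session

There is one attempt and no reset: what is moved stays moved. The work goes in short steps, Python scripts to look and compute and a shell command to move; the robot and the scene stay as the last step left them, time stands still between calls to the robot, and variables do not carry over. Pictures are saved under pics/ and viewed, on a budget of 14 in all, crops included, one or two more only if the job needs it, and the job is handed in when it is done.

```bash
mkdir -p pics; ls; python3 - <<'E'
from station import *
import cv2
for n in ("side","top"):
    im=read_camera(n); cv2.imwrite(f"pics/{n}0.png",im[:,:,::-1])
    print(n,camera_info(n))
o=get_obs(); print(o)
E
```

```text
pics
side {'fx': 510.97918333294524, 'fy': 510.97918333294524, 'cx': 274.8003803261921, 'cy': 208.27828972342317, 'k1': -0.002626495854589004, 'R': array([[-0.77462285, -0.63224161, -0.01516523],
       [-0.37847089,  0.48264769, -0.78981706],
       [ 0.50667467, -0.60607075, -0.61315498]]), 't': array([0.45407764, 0.33766722, 1.27186035])}
top {'fx': 469.1369473522258, 'fy': 469.1369473522258, 'cx': 275.849223138598, 'cy': 216.85136427593855, 'k1': 0.037178094339895947, 'R': array([[-0.02588267, -0.9992624 , -0.02836802],
       [-0.99456818,  0.02860226, -0.10008019],
       [ 0.10081776,  0.02562359, -0.99457489]]), 't': array([0.03600017, 0.59121938, 1.43559403])}
{'t': 0.1, 'q': array([-1.27211982,  0.47773759,  0.02230721,  1.55635092, -0.01145015,
        1.1092858 , -0.08308243]), 'joint_vel': array([-0.00018525, -0.00102935,  0.00214073, -0.00274971,  0.00016955,
       -0.00124933, -0.00137411]), 'joint_torque': array([ 4.72494125e-03, -5.97758102e+01,  1.61397625e+00, -2.81952918e+01,
        1.29076393e-02,  5.03172589e-03, -8.23435357e-06]), 'eef_pos': array([0.26684149, 0.61938306, 0.19930949]), 'tool_rot': array([-9.33540753e-05,  2.01944099e-01,  9.79396701e-01, -8.21638928e-04]), 'contact_force': array([-0.70699179,  0.45721005, -0.33996309]), 'torque': array([-0.01224949, -0.01301261,  0.01090444]), 'gripper_width': 0.997799948178864}
```

View pics/side0.png

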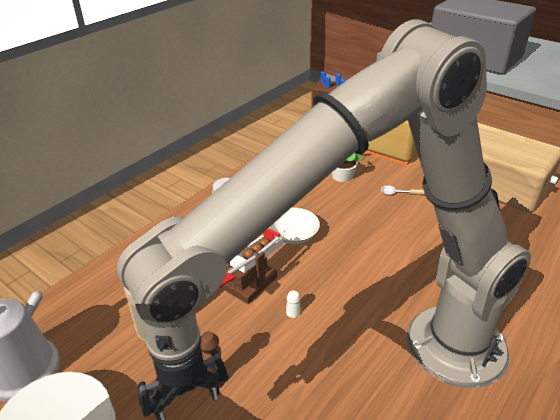

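View pics/top0.png

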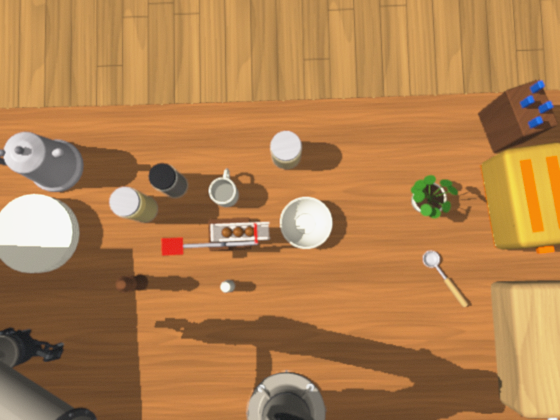

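The top view shows the bowl at about (306,222), the chute around (240,232), the paddle at (172,246) and the salt shaker at (228,286). The dispenser's -y runs to the right in the image, roughly world -y. In the side view the arm hides part of the scene.

```bash
cat > h.py <<'E'
from station import *
import numpy as np, cv2
def ray(n,uv):
    c=camera_info(n); uv=np.atleast_2d(np.float64(uv))
    d=(uv-[c['cx'],c['cy']])/[c['fx'],c['fy']]
    s=d.copy()
    for _ in range(20): s=d/(1+c['k1']*(s**2).sum(1,keepdims=True))
    R,t=np.array(c['R']),np.array(c['t'])
    return -R.T@t, np.c_[s,np.ones(len(s))]@R
def onz(n,uv,z):
    o,d=ray(n,uv); return o+d*((z-o[2])/d[:,2])[:,None]
def proj(n,X):
    c=camera_info(n); p=np.atleast_2d(X)@np.array(c['R']).T+c['t']; s=p[:,:2]/p[:,2:]
    return s*(1+c['k1']*(s**2).sum(1,keepdims=True))*[c['fx'],c['fy']]+[c['cx'],c['cy']]
def comps(mask,amin=15):
    cs,_=cv2.findContours(mask.astype(np.uint8),cv2.RETR_EXTERNAL,cv2.CHAIN_APPROX_NONE)
    return [c for c in cs if cv2.contourArea(c)>amin]
def red(im):
    h=cv2.cvtColor(im,cv2.COLOR_RGB2HSV); return ((h[...,0]<6)|(h[...,0]>174))&(h[...,1]>190)&(h[...,2]>90)
def white(im): 
    h=cv2.cvtColor(im,cv2.COLOR_RGB2HSV); return (h[...,1]<60)&(h[...,2]>130)
def bowl(im):
    best=None
    for c in comps(white(im),800):
        x,y,w,hh=cv2.boundingRect(c)
        if 250<x+w/2<350 and 190<y+hh/2<260:
            P=onz('top',cv2.convexHull(c)[:,0],.05)[:,:2]
            from scipy.optimize import least_squares
            r=least_squares(lambda p:np.hypot(*(P-p[:2]).T)-p[2],[*P.mean(0),.08],loss='soft_l1',f_scale=.002).x; best=r
    return best
E
python3 - <<'E'
from h import *
im=cv2.imread('pics/top0.png')[:,:,::-1].copy()
for c in comps(red(im),8): 
    r=cv2.minAreaRect(c); print('red',r, onz('top',r[0],.166)[0],'z.12',onz('top',r[0],.12)[0])
    print(onz('top',cv2.boxPoints(r),.166)[:,:2].round(4).tolist())
print('bowl',bowl(im))
for c in comps(white(im)):
    r=cv2.minAreaRect(c)
    if 100<r[0][0]<450 and 120<r[0][1]<300: print('w',r)
cv2.imwrite('pics/c1.png',cv2.resize(cv2.imread('pics/top0.png')[130:300,100:350],None,fx=3.2,fy=3.2,interpolation=cv2.INTER_CUBIC))
E
```

```text
red ((172.0, 246.0), (16.0, 20.0), 90.0) [0.50384067 0.31216019 0.166     ] z.12 [0.50591569 0.32363871 0.12      ]
[[0.5273, 0.3405], [0.5257, 0.2837], [0.4805, 0.2839], [0.4821, 0.3405]]
red ((255.0, 230.5), (2.0, 11.0), 0.0) [0.54112539 0.07630971 0.166     ] z.12 [0.54449777 0.07958161 0.12      ]
[[0.5256, 0.0795], [0.5568, 0.0788], [0.5566, 0.0731], [0.5255, 0.0738]]
bowl [ 0.57057122 -0.07209134  0.0800818 ]
w ((227.0, 286.0), (10.0, 12.0), 90.0)
w ((436.76873779296875, 262.66632080078125), (31.30122947692871, 16.39373779296875), 35.83765411376953)
w ((202.9783477783203, 244.85072326660156), (3.4980576038360596, 38.078857421875), 88.09085083007812)
w ((262.5, 230.5), (17.0, 11.0), 90.0)
w ((232.93508911132812, 234.26657104492188), (22.81053352355957, 45.04291915893555), 86.98721313476562)
w ((414.8077087402344, 204.96153259277344), (14.699555397033691, 3.6055514812469482), 56.3099365234375)
w ((305.8999938964844, 222.3000030517578), (51.42955780029297, 51.42955780029297), 63.43495178222656)
w ((124.0, 201.5), (29.0, 30.0), 90.0)
w ((442.41644287109375, 192.3803253173828), (17.86506462097168, 4.008188247680664), 66.37062072753906)
w ((221.65013122558594, 189.69406127929688), (33.744415283203125, 27.41068458557129), 64.79887390136719)
w ((286.0, 146.0), (30.0, 30.0), 90.0)
```

View pics/c1.png

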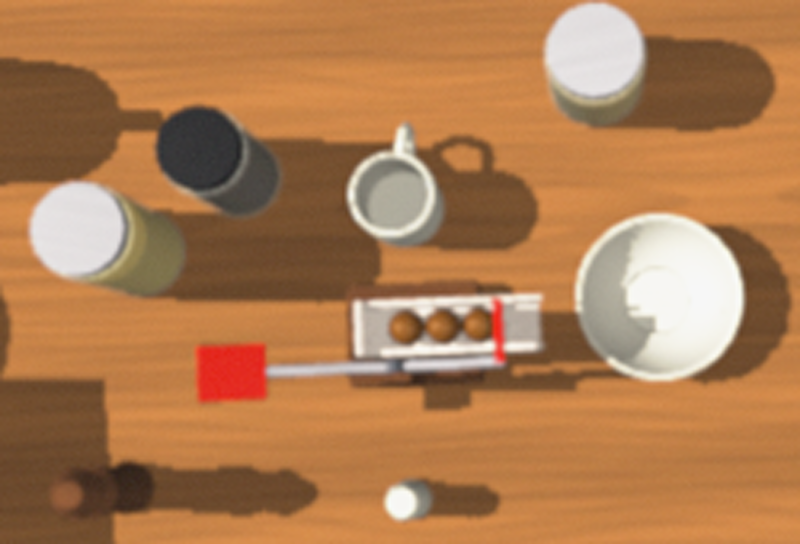

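The enlarged crop shows the chute's open end at crop (542,321), so (269.4,230.4) in the full picture. The gate is at crop (499,330), the paddle at (232,373), the rocker arm at the pivot about (398,367), and the walnuts at (405,327), (442,325) and (478,325).

```bash
python3 - <<'E'
from h import *
f=lambda u,v:np.array([u/3.2+100-.35,v/3.2+130-.35])
pts={'pad':(f(232,373),.166,(-36,140)),'arm+100':(f(275,371),.155,None),'pivot':(f(398,367),.130,(-36,0)),
'lipA':(f(541,295),.097,(25,-130)),'lipB':(f(543,349),.097,(-25,-130)),'clA':(f(355,300),.121,(25,40)),'clB':(f(355,357),.121,(-25,40)),
'gate':(f(499,330),.11,(0,-95))}
for y,(u,v) in zip((-76,-42,-8),((478,325),(442,325),(405,327))):
    pts['w%d'%y]=(f(u,v),.075+(y+130)*.1405e-3+.0172,(0,y))
D=[];W=[]
for k,(p,z,d) in pts.items():
    X=onz('top',p,z)[0]; print(k,p.round(1),X.round(4))
    if d: D.append(np.array(d)/1000);W.append(X[:2])
D=np.array(D);W=np.array(W);dm,wm=D.mean(0),W.mean(0)
U,S,V=np.linalg.svd((D-dm).T@(W-wm)); R=V.T@U.T
t=wm-R@dm; print('yaw',np.degrees(np.arctan2(R[1,0],R[0,0])),'origin',t,np.linalg.det(R))
print(((W-(D@R.T+t))*1000).round(1).tolist())
for n,d in dict(spot=(0,-.16),lip=(0,-.13),paddle=(-.036,.14)).items(): print(n,R@d+t)
b=np.array([.5706,-.0721]); print('bowl in disp',R.T@(b-t), 'shift',R@[0,-.16]+t-b)
for n,p,z in (('salt',f(405,500),.07),('mug',f(392,197),.09),('pepper',f(70,493),.165),('coffee',f(200,150),.168),('pasta',f(80,230),.188),('penne',f(595,52),.128)):print(n,onz('top',p,z)[0].round(3))
E
```

```text
pad [172.2 246.2] [0.5032 0.3117 0.166 ]
arm+100 [185.6 245.6] [0.5044 0.2761 0.155 ]
pivot [224.  244.3] [0.5061 0.1697 0.13  ]
lipA [268.7 221.8] [0.5709 0.0398 0.097 ]
lipB [269.3 238.7] [0.5206 0.0391 0.097 ]
clA [210.6 223.4] [0.569  0.2095 0.121 ]
clB [210.6 241.2] [0.5167 0.2102 0.121 ]
gate [255.6 232.8] [0.5385 0.0787 0.11  ]
w-76 [249.  231.2] [0.5444 0.0988 0.0998]
w-42 [237.8 231.2] [0.5449 0.1318 0.1046]
w-8 [226.2 231.8] [0.5437 0.1655 0.1093]
yaw 0.868091433928837 origin [0.54259712 0.17169142] 1.0000000000000004
[[-1.3, 0.6], [-0.5, -1.5], [1.3, -2.3], [1.0, -2.2], [2.0, -2.5], [-0.3, -1.2], [-5.6, 2.0], [0.6, 3.1], [1.7, 2.1], [1.0, 1.8]]
spot [0.5450212  0.01170978]
lip [0.54456668 0.04170634]
paddle [0.50448019 0.31112993]
bowl in disp [ 0.02430611 -0.24418769] shift [-0.0255788   0.08380978]
salt [0.384 0.173 0.07 ]
mug [0.668 0.178 0.09 ]
pepper [0.402 0.455 0.165]
coffee [0.704 0.339 0.168]
pasta [0.631 0.44  0.188]
penne [ 0.792 -0.017  0.128]
```

```bash
python3 -c "
import station;print([n for n in dir(station) if n[0]!='_'],getattr(station,'grasp_offset',None))"
python3 -m handwheel '[0,0,6,0,0,0,1, 0,0,8,0,0,0,1, 34.2,-81.6,8,0,0,-50,1, 34.2,-81.6,8,0,0,-50,1, 34.2,-81.6,8,0,0,-50,1, 34.2,-81.6,8,0,0,-50,1, 34.2,-81.6,8,0,0,-50,1, 34.2,-81.6,8,0,0,-50,1]'
```

```text
['PlanningError', 'camera_info', 'get_obs', 'grasp_offset', 'hand_in', 'read_camera'] 0.0187
t: 0.77
eef_pos: [0.3637, 0.3866, 0.279]
tool_rot: [-0.001, 0.549, 0.836, -0.001]
contact_force: [1.3, 0.8, -0.5]
gripper_width: 0.998
```

```bash
R='24.5,-58.3,0,0,0,-6.5,1'; python3 -m handwheel '[24.5,-58.3,0,0,0,-6.5,1, 24.5,-58.3,0,0,0,-6.5,1, 24.5,-58.3,0,0,0,-6.5,1, 24.5,-58.3,0,0,0,-6.5,1, 24.5,-58.3,0,0,0,-6.5,1, 24.5,-58.3,0,0,0,-6.5,1, 24.5,-58.3,0,0,0,-6.5,1, 24.5,-58.3,0,0,0,-6.5,1]'
```

```text
t: 1.43
eef_pos: [0.4924, 0.0793, 0.2791]
tool_rot: [-0.001, 0.596, 0.803, -0.001]
contact_force: [0.9, -0.1, -0.6]
gripper_width: 0.997
```

```bash
python3 -m handwheel '[11.6,-27.6,0,0,0,0,1, 11.6,-27.6,0,0,0,0,1, 11.6,-27.6,0,0,0,0,1, 11.6,-27.6,0,0,0,0,1, 11.6,-27.6,0,0,0,0,1, 11.6,-27.6,0,0,0,0,1, 11.6,-27.6,0,0,0,0,1, 11.6,-27.6,0,0,0,0,1]'; python3 -m handwheel '[0,0,-6,0,0,0,1, 0,0,-10,0,0,0,1, 0,0,-14,0,0,0,1, 0,0,-18,0,0,0,1, 0,0,-21,0,0,0,1, 0,0,-21,0,0,0,1]'; python3 - <<'E'
from h import *
im=read_camera('top'); cv2.imwrite('pics/top1.png',im[:,:,::-1]); print(bowl(im))
cv2.imwrite('pics/c2.png',cv2.resize(im[130:300,180:380,::-1],None,fx=3,fy=3)); print(get_obs()['eef_pos'],get_obs()['contact_force'])
E
```

```text
t: 2.1
eef_pos: [0.6082, -0.2044, 0.2787]
tool_rot: [0.0, 0.599, 0.801, -0.003]
contact_force: [-1.5, -0.6, 1.0]
gripper_width: 1.002
t: 2.6
eef_pos: [0.6024, -0.2015, 0.0607]
tool_rot: [-0.006, 0.598, 0.801, -0.005]
contact_force: [-2.8, 1.6, -1.2]
gripper_width: 0.999
[ 0.59952077 -0.1588634   0.1633992 ]
[ 0.6044785  -0.20256106  0.06423236] [-0.16104751 -0.62301386  0.10759647]
```

View pics/c2.png

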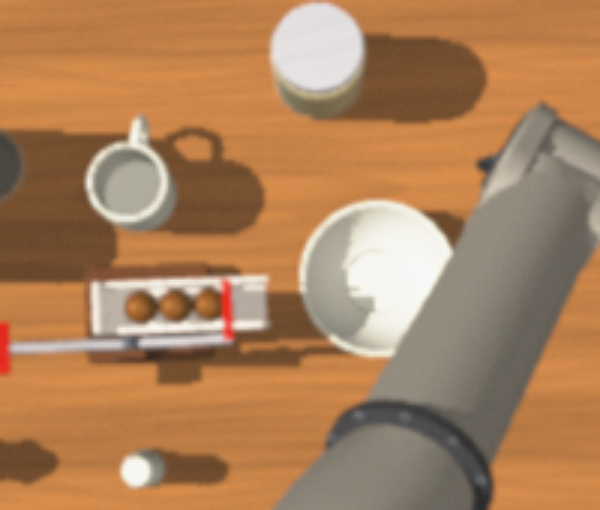

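The bowl is at crop (378,278) and hasn't moved. The gripper is behind it, under the arm.

```bash
python3 -m handwheel '[0.6,0,-3,0,0,0,1, 0.6,0,-4.9,0,0,0,1, 0.6,0,-4.9,0,0,0,1, 0.6,0,-4.9,0,0,0,1]'; python3 -m handwheel '[-0.6,2,0,0,0,0,1, -1.1,3.5,0,0,0,0,1, -1.4,4.5,0,0,0,0,1, -1.65,5.4,0,0,0,0,1, -1.9,6.2,0,0,0,0,1, -2.15,7,0,0,0,0,1, -2.4,7.8,0,0,0,0,1, -2.6,8.6,0,0,0,0,1]'
```

```text
t: 2.98
eef_pos: [0.6115, -0.2029, 0.0172]
tool_rot: [-0.003, 0.598, 0.801, -0.004]
contact_force: [0.8, 0.8, 1.2]
gripper_width: 0.998
t: 3.65
eef_pos: [0.5852, -0.1166, 0.0174]
tool_rot: [-0.003, 0.599, 0.801, -0.005]
contact_force: [0.7, 0.8, -0.5]
gripper_width: 1.001
```

```bash
python3 -m handwheel '[-0.25,0.8,0,0,0,0,1, -0.5,1.6,0,0,0,0,1, -0.75,2.4,0,0,0,0,1, -1,3.1,0,0,0,0,1, -1.2,3.7,0,0,0,0,1, -1.3,4.1,0,0,0,0,1, -1.3,4.1,0,0,0,0,1]'; python3 - <<'E'
from h import *
o=get_obs();print(o['eef_pos'],o['contact_force'])
im=read_camera('top'); cv2.imwrite('pics/top2.png',im[:,:,::-1]); sd=read_camera('side')
cv2.imwrite('pics/c3.png',np.hstack([cv2.resize(im[170:290,180:340,::-1],None,fx=2.5,fy=2.5),cv2.resize(sd[150:310,200:360,::-1],(400,300))[:, :]])) 
E
```

```text
t: 4.23
eef_pos: [0.5721, -0.0744, 0.0173]
tool_rot: [-0.004, 0.598, 0.801, -0.004]
contact_force: [-0.1, 1.3, -1.3]
gripper_width: 0.996
[ 0.57208054 -0.07435105  0.01729842] [-0.06193442  1.29944612 -1.29692258]
```

View pics/c3.png

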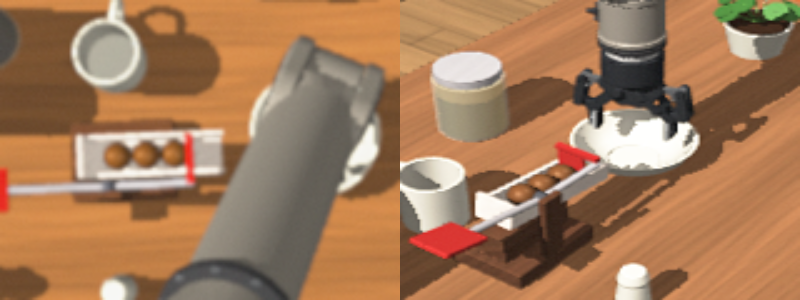

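```bash
python3 - <<'E'
from h import *
o=get_obs();p=o['eef_pos'];print(p,o['contact_force'])
j=np.array([.957,.29,0])
print('side tcp',proj('side',p),'tips',proj('side',p+j*.05),proj('side',p-j*.05))
for n,b in (('start',[.5706,-.0721,.05]),('spot',[.545,.0117,.05]),('cur',[*(p[:2]+.079*np.array([-.292,.956])),.05])): print(n,proj('side',b),proj('top',b))
sd=read_camera('side'); cv2.imwrite('pics/c4.png',cv2.resize(sd[150:290,230:370,::-1],(600,600),interpolation=cv2.INTER_CUBIC))
E
```

```text
[ 0.57238734 -0.0757505   0.01747654] [-1.37489232  0.18220625  1.03719186]
side tcp [[293.45988503 230.88921342]] tips [[278.63073422 227.15159831]] [[308.57855882 234.69971464]]
start [[293.27339759 223.67306035]] [[305.7488275  222.27162172]]
spot [[282.83679803 241.28533883]] [[278.70896913 231.34173085]]
cur [[284.19739769 238.59568291]] [[282.55177881 229.83097194]]
```

View pics/c4.png

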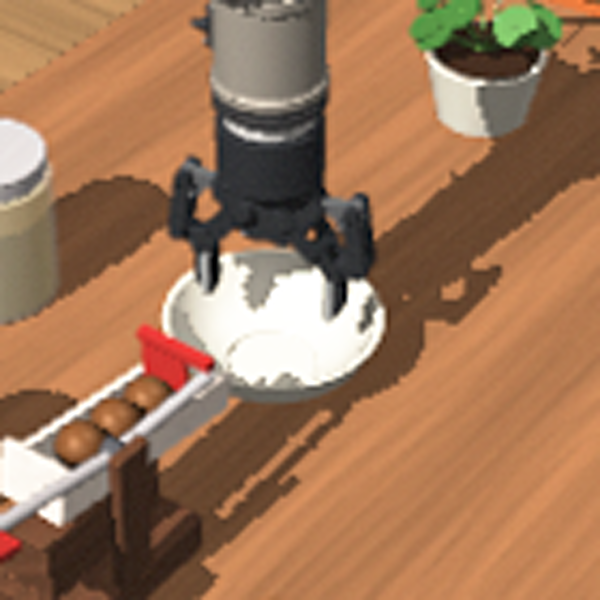

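The fingertips ended up inside the bowl rim, at crop (208,285) and (333,310). The bowl is still at its start, crop (273,325). With the gripper open, the tips sit about 30 mm above the TCP and passed just over the rim. I'll back off upward, half-close the fingers and approach lower.

```bash
python3 -m handwheel '[0,0,4,0,0,0,1, 0,0,7,0,0,0,1, 3,-10,7,0,0,0,0.5, 3.9,-13,7,0,0,0,0.5, 3.9,-13,7,0,0,0,0.5, 3.9,-13,7,0,0,0,0.5, 3.9,-13,7,0,0,0,0.5, 3.9,-13,7,0,0,0,0.5]'; python3 - <<'E'
from h import *
o=get_obs();print(o['eef_pos'],o['gripper_width'])
im=read_camera('top'); cv2.imwrite('pics/top3.png',im[:,:,::-1])
for n in ('top0','top3'):
    g=cv2.cvtColor(cv2.imread(f'pics/{n}.png'),cv2.COLOR_BGR2GRAY)
    g=cv2.resize(g[170:290,240:380],None,fx=4,fy=4,interpolation=cv2.INTER_CUBIC)
    c=cv2.HoughCircles(g,cv2.HOUGH_GRADIENT_ALT,1,20,param1=100,param2=.4,minRadius=92,maxRadius=112)
    for q in (c[0] if c is not None else []): print(n,q,onz('top',[(q[0]-1.5)/4+240,(q[1]-1.5)/4+170],.05))
sd=read_camera('side'); cv2.imwrite('pics/s3.png',cv2.resize(sd[130:270,230:370,::-1],(600,600),interpolation=cv2.INTER_CUBIC))
print(proj('side',o['eef_pos']))
E
```

```text
t: 5.05
eef_pos: [0.6109, -0.2074, 0.0872]
tool_rot: [-0.003, 0.6, 0.8, -0.005]
contact_force: [0.3, 0.7, -1.2]
gripper_width: 0.5
[ 0.6109164  -0.20737538  0.08723348] 0.49988716244063036
top0 [269.       213.       102.758385] [[ 0.56864249 -0.07549174  0.05      ]]
top0 [324.      213.      102.81723] [[ 0.5674506  -0.11758835  0.05      ]]
top3 [262.      210.      104.55319] [[ 0.57110628 -0.07020193  0.05      ]]
top3 [262.      210.       94.89883] [[ 0.57110628 -0.07020193  0.05      ]]
[[308.98772876 188.95468161]]
```

View pics/s3.png

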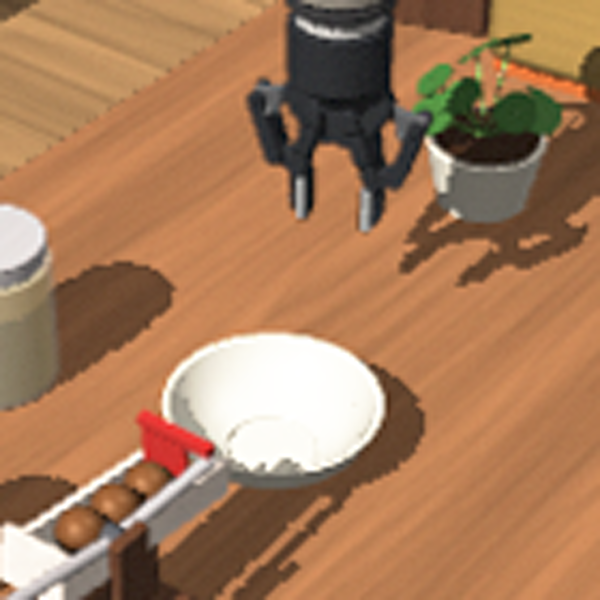

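The bowl is unmoved at crop (273,410). The fingers are behind it with tips at crop (302,215) and (370,225), about 18 mm above the TCP at half opening. Next I lower with a 0.4 opening and push.

```bash
python3 -m handwheel '[0.1,0,-3.5,0,0,0,0.4, 0.1,0,-6,0,0,0,0.4, 0.1,0,-7.6,0,0,0,0.4, 0.1,0,-7.7,0,0,0,0.4, 0.1,0,-7.7,0,0,0,0.4]'; python3 -m handwheel '[-0.6,2,0,0,0,0,0.4, -0.9,3,0,0,0,0,0.4, -1.15,3.8,0,0,0,0,0.4, -1.4,4.6,0,0,0,0,0.4, -1.65,5.4,0,0,0,0,0.4, -1.9,6.2,0,0,0,0,0.4, -2.15,7,0,0,0,0,0.4, -2.4,7.8,0,0,0,0,0.4]'; python3 - <<'E'
from h import *
o=get_obs();print(o['eef_pos'],o['contact_force'])
im=read_camera('top'); cv2.imwrite('pics/top4.png',im[:,:,::-1])
g=cv2.cvtColor(im,cv2.COLOR_RGB2GRAY)
g=cv2.resize(g[170:290,240:380],None,fx=4,fy=4,interpolation=cv2.INTER_CUBIC)
c=cv2.HoughCircles(g,cv2.HOUGH_GRADIENT_ALT,1,20,param1=100,param2=.3,minRadius=92,maxRadius=112)
for q in (c[0] if c is not None else []): print(q,onz('top',[(q[0]-1.5)/4+240,(q[1]-1.5)/4+170],.05))
E
```

```text
t: 5.57
eef_pos: [0.6116, -0.2027, 0.0093]
tool_rot: [-0.005, 0.597, 0.802, -0.005]
contact_force: [0.1, -0.5, -0.2]
gripper_width: 0.4
t: 6.23
eef_pos: [0.5884, -0.1256, 0.0102]
tool_rot: [-0.003, 0.598, 0.802, -0.004]
contact_force: [2.8, -5.0, 4.5]
gripper_width: 0.4
[ 0.58839032 -0.12555506  0.01019759] [ 2.78016665 -5.00238858  4.50002686]
```

```bash
python3 - <<'E'
from h import *
sd=read_camera('side'); cv2.imwrite('pics/s4.png',cv2.resize(sd[150:290,230:370,::-1],(600,600),interpolation=cv2.INTER_CUBIC))
im=cv2.imread('pics/top4.png'); 
print(get_obs()['contact_force'])
E
```

```text
[ 1.05428229 -1.28758216 -0.08229079]
```

View pics/s4.png

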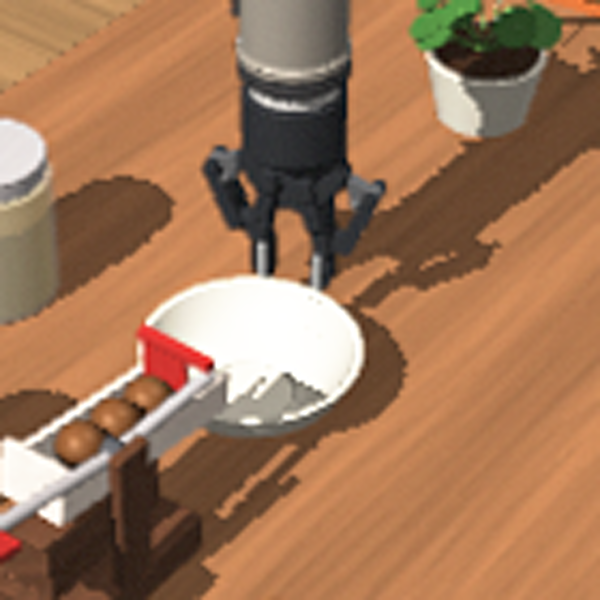

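The bowl is now being pushed, with its rim centred at about crop (255,355). It has moved roughly 33 mm in the right direction, and the fingers are behind its far rim.

```bash
python3 -m handwheel '[-0.25,0.8,0,0,0,0,0.4, -0.5,1.6,0,0,0,0,0.4, -0.75,2.4,0,0,0,0,0.4, -0.95,3.1,0,0,0,0,0.4, -1.2,3.8,0,0,0,0,0.4, -1.4,4.4,0,0,0,0,0.4, -1.5,4.8,0,0,0,0,0.4, -1.5,4.8,0,0,0,0,0.4]'; cat >> h.py <<'E'
def bowl_side(sd,g):
    # rim circle, radius 80 mm, from bright-white outline points in the side view near guess g
    from scipy.optimize import least_squares
    h=cv2.cvtColor(sd,cv2.COLOR_RGB2HSV); m=((h[...,1]<50)&(h[...,2]>150)).astype(np.uint8)
    cs,_=cv2.findContours(m,cv2.RETR_EXTERNAL,cv2.CHAIN_APPROX_NONE)
    P=onz('side',np.vstack(cs)[:,0],.05)[:,:2]; g=np.array(g)
    for w in (.025,.012,.006):
        Q=P[abs(np.hypot(*(P-g).T)-.08)<w]
        g=least_squares(lambda p:np.hypot(*(Q-p).T)-.08,g,loss='soft_l1',f_scale=.001).x
    return g,len(Q)
E
python3 - <<'E'
from h import *
o=get_obs();print(o['eef_pos'],o['contact_force'])
sd=read_camera('side'); cv2.imwrite('pics/s5r.png',sd[:,:,::-1]); cv2.imwrite('pics/s5.png',cv2.resize(sd[150:290,230:370,::-1],(600,600),interpolation=cv2.INTER_CUBIC))
s0=cv2.imread('pics/side0.png')[:,:,::-1].copy()
print('ref start',bowl_side(s0,[.5706,-.0721])); 
for g in ([.547,.005],[.54,-.01]): print(bowl_side(sd,g))
E
```

```text
t: 7.0
eef_pos: [0.5723, -0.0736, 0.0094]
tool_rot: [-0.006, 0.596, 0.803, -0.004]
contact_force: [0.7, -0.8, 1.0]
gripper_width: 0.404
[ 0.57226699 -0.07360269  0.00940897] [ 0.66083165 -0.77439253  0.98463975]
ref start (array([ 0.57358345, -0.07252856]), 82)
(array([0.54816272, 0.01363416]), 121)
(array([0.54805999, 0.0127818 ]), 115)
```

View pics/s5.png

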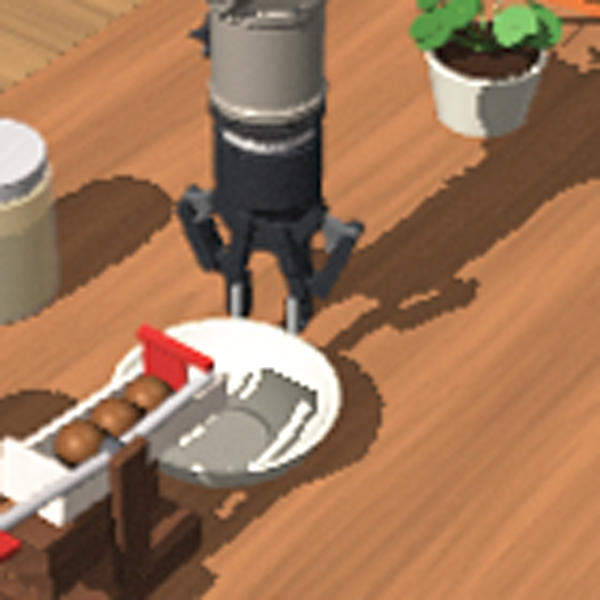

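The bowl reads (0.545, 0.013) after correcting for the side view's offset at the start pose. The spot is (0.545, 0.012). In the picture its centre is at crop (228,400), under the lip. Next I retreat, rise, shut the fingers and move above the paddle.

```bash
python3 -m handwheel '[0.5,-2,0,0,0,0,0.4, 1.2,-4,0,0,0,0,0.4, 1.2,-4,4,0,0,0,0.4, 1.2,-4,8,0,0,0,0, 1.2,-4,12,0,0,0,0, 1.2,-4,16,0,0,0,0, 1.2,-4,20,0,0,0,0, 1.2,-4,24,0,0,0,0]'; python3 -m handwheel '[0,0,4,0,0,0,0, -8.1,42.5,5,0,0,0,0, -8.1,42.5,5,0,0,0,0, -8.1,42.5,5,0,0,0,0, -8.1,42.5,5,0,0,0,0, -8.1,42.5,5,0,0,0,0, -8.1,42.5,5,0,0,0,0, -8.1,42.5,5,0,0,0,0]'
```

```text
t: 7.72
eef_pos: [0.5833, -0.1133, 0.251]
tool_rot: [-0.007, 0.596, 0.803, -0.004]
contact_force: [0.9, 0.7, -0.6]
gripper_width: -0.002
t: 8.38
eef_pos: [0.5271, 0.1753, 0.2976]
tool_rot: [-0.007, 0.596, 0.803, -0.004]
contact_force: [0.4, -0.4, 0.5]
gripper_width: -0.001
```

```bash
python3 - <<'E'
from h import *
o=get_obs();print(o['t'],o['eef_pos'],o['gripper_width'],'to go cm',(np.array([.5045,.3111,.19])-o['eef_pos'])*100)
im=read_camera('top');cv2.imwrite('pics/top6.png',im[:,:,::-1]); print('bowl',bowl(im))
E
```

```text
8.3833 [0.52710644 0.17525218 0.29763329] -0.0010601521118328025 to go cm [ -2.2606439   13.58478235 -10.76332943]
bowl [0.547932   0.07942113 0.12781836]
```

```bash
python3 -m handwheel '[-2.3,13.6,0,0,0,0,0, -2.3,13.6,0,0,0,0,0, -2.3,13.6,0,0,0,0,0, -2.3,13.6,0,0,0,0,0, -2.3,13.6,-4,0,0,0,0, -2.3,13.6,-8,0,0,0,0, -2.3,13.6,-10.2,0,0,0,0, -2.3,13.6,-10.2,0,0,0,0]'; python3 - <<'E'
from h import *
from scipy.optimize import least_squares
o=get_obs();print(o['t'],o['eef_pos'],o['contact_force'])
im=read_camera('top');cv2.imwrite('pics/top7.png',im[:,:,::-1])
def bt(im,g):
    cs,_=cv2.findContours(white(im).astype(np.uint8),cv2.RETR_EXTERNAL,cv2.CHAIN_APPROX_NONE)
    P=onz('top',np.vstack(cs)[:,0],.05)[:,:2]; g=np.array(g)
    for w in (.02,.01,.006):
        Q=P[abs(np.hypot(*(P-g).T)-.08)<w]; g=least_squares(lambda p:np.hypot(*(Q-p).T)-.08,g,loss='soft_l1',f_scale=.001).x
    return g,len(Q)
print(bt(cv2.imread('pics/top0.png')[:,:,::-1].copy(),[.57,-.072]),bt(im,[.545,.012]))
sd=read_camera('side'); print('side',bowl_side(sd,[.548,.013]))
cv2.imwrite('pics/c7.png',np.hstack([cv2.resize(im[190:270,150:320,::-1],(510,240)),cv2.resize(sd[190:310,180:325,::-1],(290,240))]))
E
```

```text
t: 9.1
eef_pos: [0.4978, 0.3204, 0.1895]
tool_rot: [-0.011, 0.591, 0.807, -0.008]
contact_force: [-0.4, -0.3, -0.1]
gripper_width: -0.005
9.1 [0.4977709  0.32041078 0.18948868] [-0.41268265 -0.3395927  -0.12455324]
(array([ 0.57055203, -0.07222478]), 146) (array([0.54614115, 0.01640841]), 146)
side (array([0.54958015, 0.01603918]), 124)
```

View pics/c7.png

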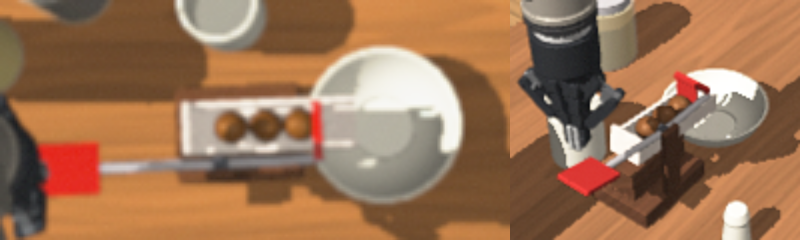

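Top crop: the bowl's centre is at (386,125) under the lip, fitted at (0.546, 0.016), about 5 mm past the spot. That is fine for walnuts landing 15 to 55 mm beyond the lip. The fingers are above the paddle and the walnuts are still behind the gate. Now press.

```bash
python3 -m handwheel '[0.6,-0.9,0,0,0,0,0, 0.6,-0.9,-1,0,0,0,0, 0.6,-0.9,-2,0,0,0,0, 0.6,-0.9,-3,0,0,0,0, 0.6,-0.9,-3.5,0,0,0,0, 0.6,-0.9,-4,0,0,0,0, 0.6,-0.9,-4,0,0,0,0]'
```

```text
t: 9.78
eef_pos: [0.5067, 0.3127, 0.1537]
tool_rot: [-0.01, 0.591, 0.806, -0.005]
contact_force: [-0.1, -0.4, -0.7]
gripper_width: 0.004
```

```bash
python3 -m handwheel '[-0.2,-0.1,-1,0,0,0,0, -0.2,-0.1,-2,0,0,0,0, -0.2,-0.1,-3,0,0,0,0, -0.2,-0.1,-4,0,0,0,0, -0.2,-0.1,-5,0,0,0,0, -0.2,-0.1,-5.7,0,0,0,0, -0.2,-0.1,-6.3,0,0,0,0, -0.2,-0.1,-6.3,0,0,0,0]'; python3 - <<'E'
from h import *
o=get_obs();print(o['t'],o['eef_pos'],o['contact_force'])
im=read_camera('top');sd=read_camera('side')
cv2.imwrite('pics/c8.png',np.hstack([cv2.resize(im[190:270,150:320,::-1],(510,240)),cv2.resize(sd[190:310,180:325,::-1],(290,240))]))
E
```

```text
t: 10.45
eef_pos: [0.5043, 0.3116, 0.0894]
tool_rot: [-0.01, 0.591, 0.806, -0.006]
contact_force: [-0.4, 2.3, 3.4]
gripper_width: 0.0
10.45 [0.50431891 0.31156602 0.08941989] [-0.35681138  2.31275633  3.3582222 ]
```

View pics/c8.png

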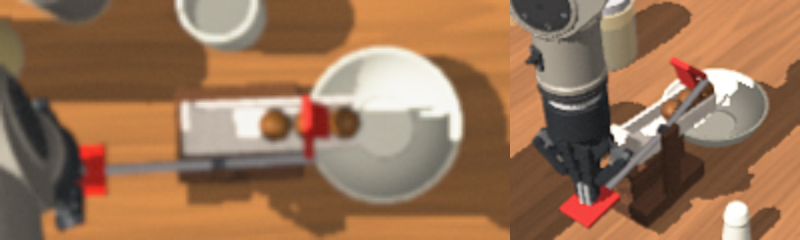

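The gate is up, crop (315,115), and the first walnut is leaving at (345,122). I'll hold for longer.

```bash
for i in 1 2 3; do python3 -m handwheel '[0,0,0,0,0,0,0, 0,0,0,0,0,0,0, 0,0,0,0,0,0,0, 0,0,0,0,0,0,0, 0,0,0,0,0,0,0, 0,0,0,0,0,0,0, 0,0,0,0,0,0,0, 0,0,0,0,0,0,0]'|head -2; done; python3 - <<'E'
from h import *
o=get_obs();print(o['t'],o['eef_pos'],o['contact_force'])
im=read_camera('top');sd=read_camera('side')
h=cv2.cvtColor(im,cv2.COLOR_RGB2HSV)
cv2.imwrite('pics/c9.png',np.hstack([cv2.resize(im[190:270,150:320,::-1],(510,240)),cv2.resize(sd[190:310,180:325,::-1],(290,240))]))
E
```

```text
t: 11.22
eef_pos: [0.5044, 0.3117, 0.0906]
t: 11.88
eef_pos: [0.5044, 0.3117, 0.0906]
t: 12.55
eef_pos: [0.5044, 0.3117, 0.0906]
12.55 [0.50437017 0.31167309 0.09058759] [-1.19250345  0.90106011  3.09352944]
```

View pics/c9.png

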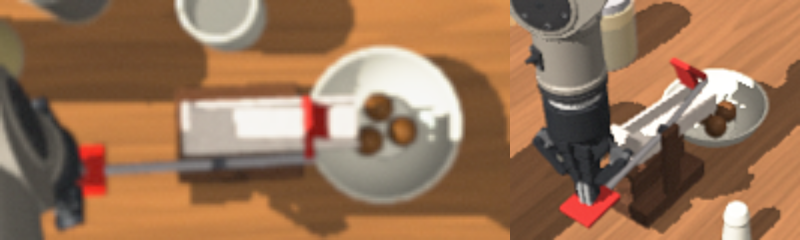

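All three walnuts are in the bowl, at (378,107), (403,130) and (369,140), and the chute is empty. Now I let go by rising slowly so the paddle follows the fingers up.

```bash
python3 -m handwheel '[0,0,1,0,0,0,0, 0,0,2,0,0,0,0, 0,0,3,0,0,0,0, 0,0,4,0,0,0,0, 0,0,5,0,0,0,0, 0,0,6,0,0,0,0, 0,0,7,0,0,0,0, 0,0,8.5,0,0,0,0]'; python3 -m handwheel '[0,0,3,0,0,0,0, 0,0,7,0,0,0,0, 0,0,11,0,0,0,0, -6,14,11,0,0,0,0, -6,14,11,0,0,0,0, -6,14,11,0,0,0,0, -6,14,11,0,0,0,0, -6,14,11,0,0,0,0]';  python3 -m handwheel '[0,0,0,0,0,0,0, 0,0,0,0,0,0,0, 0,0,0,0,0,0,0, 0,0,0,0,0,0,0]'; python3 - <<'E'
from h import *
o=get_obs();print(o['t'],o['eef_pos'],o['contact_force'])
im=read_camera('top');sd=read_camera('side')
cv2.imwrite('pics/top10.png',im[:,:,::-1])
for c in comps(red(im),8): print(cv2.minAreaRect(c))
cv2.imwrite('pics/c10.png',np.vstack([cv2.resize(im[130:300,100:350,::-1],(500,340)),cv2.resize(sd[180:310,150:341,::-1],(500,340-84))]))
E
```

```text
t: 13.32
eef_pos: [0.5038, 0.3116, 0.1759]
tool_rot: [-0.01, 0.591, 0.806, -0.006]
contact_force: [-0.9, 0.3, -0.5]
gripper_width: 0.004
t: 13.98
eef_pos: [0.4382, 0.4593, 0.2856]
tool_rot: [-0.012, 0.587, 0.81, -0.006]
contact_force: [0.6, 1.5, 0.0]
gripper_width: -0.003
t: 14.32
eef_pos: [0.4391, 0.458, 0.286]
tool_rot: [-0.012, 0.588, 0.809, -0.006]
contact_force: [-0.6, -0.1, -0.0]
gripper_width: 0.003
14.3167 [0.43911772 0.45797223 0.28595722] [-0.62183177 -0.10998976 -0.03781611]
((172.0, 246.0), (16.0, 20.0), 90.0)
```

View pics/c10.png

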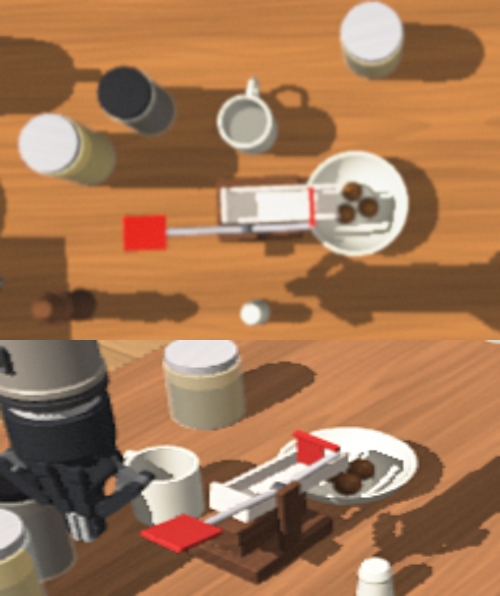

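The paddle is back at (172,246), exactly its rest position. The gate is shut, the three walnuts are in the bowl at crop (352,190), (368,207) and (346,213), and the other kitchen things look unmoved. Handing in.

```bash
python3 -c "
from station import *
print(hand_in())"
```

```text
the job is handed in; nothing more can be done
None
```

The bowl stands under the chute's open end with all three walnuts in it, and the gate is shut again. I handed the job in at about 14.4 s of the 54 s allowed.

- **Bowl:** I pushed it from behind with half-closed fingers. A first try with the gripper fully open failed: the fingertips passed over the rim, and the bowl did not move measurably.
- **Gate:** I pressed the paddle with shut fingers and held it down for about 2 s, until the pictures showed three walnuts in the bowl and an empty chute. Then I let the paddle rise slowly and moved the arm away.
- **Last checks:** The paddle is back at its starting pixel and the gate is down. The other things look unmoved by eye; I did not measure them. The arm was touching nothing.
- **Disagreements:**
  - Fitted before the pour, the bowl's centre was about 5 mm past its spot, towards the foot, in both cameras. A side-view fit taken while the fingers still held it had shown about 1 mm. I left it, as it is well within where the walnuts land, and did not refit it after the pour.
  - The force just after the paddle should have been touched (12 mm down) read about 0 N instead of 2 N. At full press it read 3 to 3.5 N upward instead of about 5 N. The pictures still showed the gate fully raised.

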